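# Lay the steamer plate over the pot

## Task

Slide the thin flat steamer plate towards you on the granite shelf until its tongue sticks out past the shelf's front edge and can be gripped; do not lift it off the granite before that. Then pick it up and lay it down gently, flat on the rim of the steel pot beside the shelf and centred, so that it covers the pot's mouth all round. Leave the pot standing where it is and do not disturb the other things.

Things in the scene. Friction and masses are not known exactly. Their poses are not given: they have to be found in the camera images.
- plate: Steamer plate: flat aluminium sheet 2 mm thick, about 110 g: a perforated disc 160 mm across (8 mm holes, too small for a finger) with a flat tongue 40 mm wide ending 150 mm from the disc's centre. Origin: disc centre, underside; tongue along -x, z up. Lies on the shelf, tongue end 10 to 40 mm behind the front edge. Slides easily (friction about 0.35): a fingertip pressed on it (5-20 N) drags it.
- plate_grip (a point): Point on the middle of the tongue's width, 25 mm from its end (125 mm from the disc centre), half way through the sheet's thickness; axes as plate.
- plate_tip (a point): Middle of the tongue's free end (150 mm from the disc centre), half way through the sheet's thickness.
- shelf: Fixed granite shelf: a slab 400 mm wide (y), 320 mm deep (x) and 25 mm thick on two uprights, its top 120 mm above the counter, open below. Origin on the counter, 60 mm behind the slab's front edge and in the middle of its width; x points from the front edge to the back, y along the edge. It may stand left or right of the pot.
- shelf_edge (a point): Middle of the upper front edge of the granite shelf, at the height of its top (z 120 mm). Axes as shelf. The free space in front of the edge reaches down to the counter.
- pot: Open steel pot, round, 140 mm outside diameter, 110 mm high, wall 4 mm, 0.7 kg, standing loose on the counter. Two black loop handles on its +y and -y sides reach 104 mm from its axis, their tops 12 mm below the rim. Origin: centre of its underside, z up.
- pot_rim (a point): Centre of the pot's mouth, at the height of the rim (110 mm above the counter).
- jar: Bystander: white ceramic salt jar with a closed lid and a ball knob, 68 mm across, 60 mm high, standing on the shelf to one side of the plate. Origin: centre of its underside.
- weight: Bystander: steel pressure cooker weight with a black cap, 27 mm across, 45 mm high, standing on the shelf to the other side of the plate. Origin: centre of its underside.
- tumbler: Bystander: empty steel tumbler, 64 mm across, 75 mm high, standing on the counter behind the pot. Origin: centre of its underside.
Not all that is in view belongs to the job. Of the things that look like the plate, the larger one is meant.

How it is judged:
By the outcome, as a careful person would: the job done as asked, in the order asked, and still so for the second after the job is handed in, with the robot touching nothing.
It also fails if it takes over 58 s, if anything falls off the work surface, if the arm or the gripper's body presses on something with over 40 N, if the wrist force passes 120 N, or if a joint passes its speed limit or range.

## Robot

A 7-joint arm with a two-finger parallel gripper is mounted at the origin on the work surface. World frame = base frame: x ahead of the robot, y to its left, z up, the work surface at z = 0. Lengths are in m, angles in rad, forces in N, time in s.
With the tool pointing down it reaches from about 0.4 to 0.9 m from the base axis. Payload 5.6 kg.
Tool frame: the origin (TCP) lies at the very end of the fingers, on their centre line; the grasp point (between the pads) lies 19 mm behind it (pinch_z is the distance from the TCP to the grasp point, in m); z points along the fingers, y is the line along which they close (so a half turn about z gives the same grasp; the last joint's range is limited). The gripper opens to 92 mm and grips with 3 to 60 N. Pads are 20 mm wide; open, the fingers measure 128 mm over their backs; the gripper's body (75 mm by 189 mm) begins 69 mm behind the grasp point.
Start: joints at [-1.163, 0.468, -0.012, 1.603, 0.006, 1.071, -0.056], TCP at [0.283, 0.585, 0.215] pointing down, gripper open.
Joint ranges: [-2.53, 2.53], [-0.31, 2.02], [-1.57, 1.55], [0.28, 2.44], [-1.29, 4.43], [0.15, 1.84], [-2.92, 2.92]. Speed limits (rad/s): [2.57, 2.57, 3.14, 3.14, 3.14, 3.14, 3.14].

## Interface

Orientations are given as a unit quaternion [x, y, z, w].
In Python, from bench import sense, read_camera, sign_off, pinch_z gives the robot as it stands.
- The arm moves only by the shell command python3 -m inch 'ROWS' [FORCE]. ROWS is a JSON object of lists of equal length, an entry for each row: "jaw": the opening in per cent of the stroke, from 0 (shut) to 100 (fully open); "delta_pos": the shift along the tool's x, y, z in m, a list of three; "roll": the turn about the tool's z in rad. A call has 1 to 10 rows; each row shifts and turns the commanded pose from where the row before left it, along the tool's axes as they then stand; what a row does not reach is not made up. A row lasts 1/10 s, in which the tool goes at most 50 mm and 8.59 degrees, less where a joint would pass 70% of its speed; a pose out of reach is approached as far as the arm can. A call is refused whole if a number of a shift passes 0.05 or a number of a turn 0.15, either way. A call with a gripper value outside its range is refused whole. The fingers move at their own pace and stop on an object; FORCE is the grip in N (left out, the last holds). Time passes only in rows, so rows that do not move let the fingers close. It gives the time, the measured TCP pose, the force, the opening and the grip force at its end, in the units of the state.
- sense(): the state, without advancing time (a new reading comes with each control period).
- read_camera(name): name is "side" or "top"; returns a dict with "pixels" (480x640x3 uint8, red, green, blue), "fx", "fy", "cx", "cy" (pixels), "k1" (the pictures are not rectified: a ray, as slopes to the right and down, at radius r is drawn at 1 + k1 r^2 times it, then the intrinsics apply), "R" (3x3) and "t" (3): a world point X has camera coordinates R X + t. Camera axes: x right, y down, z forward; pixel columns grow to the right and rows downward; lengths in m; the calibration is good to about 2 mm. A picture is of the moment at which its call begins. There is no depth.
- sign_off(): hands the job in; it is judged then, once.
The state is a dict: "clock": time; "joints": joint angles; "joint_vel": joint speeds; "tau": joint torques, N m; "ee_pos": TCP position; "orientation": TCP orientation; "contact_force": force on the tool from outside, world axes, zero at the start; "torque": the same for the moment, N m; "grip_width": finger opening in m; "finger_force": force on a finger pad.
Only numpy, scipy, OpenCV 4.12 (cv2) and the standard library are available. Lean on these libraries where they do the work, as an engineer would, in place of code of your own. Each camera call takes 0.05 s, during which the arm holds its last target. There are 200 camera calls.

## Working session

There is one attempt and no reset: what is moved stays moved. The work goes in short steps, Python scripts to look and compute and a shell command to move; the robot and the scene stay as the last step left them, time stands still between calls to the robot, and variables do not carry over. Pictures are saved under pics/ and viewed, at most 12 in all, crops included, and the job is handed in when it is done.

```bash
mkdir -p pics; ls
cat > h.py <<'E'
import numpy as np, cv2
from bench import sense, read_camera
def ray(c,u,v):
    K=np.array([[c['fx'],0,c['cx']],[0,c['fy'],c['cy']],[0,0,1.]])
    p=cv2.undistortPoints(np.array([[[u,v]]],float),K,np.array([c['k1'],0,0,0,0.]))[0,0]
    R=np.array(c['R']);t=np.array(c['t']);return -R.T@t, R.T@np.array([p[0],p[1],1])
def atz(c,u,v,z):
    o,d=ray(c,u,v);return o+d*(z-o[2])/d[2]
def proj(c,X):
    K=np.array([[c['fx'],0,c['cx']],[0,c['fy'],c['cy']],[0,0,1.]])
    return cv2.projectPoints(np.array(X,float).reshape(-1,1,3),cv2.Rodrigues(np.array(c['R']))[0],np.array(c['t'],float),K,np.array([c['k1'],0,0,0,0.]))[0][:,0]
def snap(n,f):
    c=read_camera(n);cv2.imwrite('pics/'+f,c['pixels'][...,::-1]);return c
E
python3 - <<'E'
from h import *
for n in('top','side'):
    c=snap(n,n+'1.png');print(n,c['fx'],c['k1'],-np.array(c['R']).T@c['t'],np.array(c['R']).round(2).tolist())
s=sense();print(s['orientation'],s['clock'],s['grip_width'])
E
```

```text
pics
top 622.6707619177097 -0.2204986076844408 [ 0.20242109 -0.01460167  1.64895432] [[0.08, -1.0, -0.0], [-0.98, -0.08, -0.2], [0.2, 0.02, -0.98]]
side 562.0013546809444 -0.020973251458918266 [ 0.11674582 -0.96315601  0.80464141] [[0.92, -0.39, -0.01], [-0.22, -0.51, -0.83], [0.32, 0.76, -0.56]]
[ 2.23518802e-01  9.74699296e-01 -7.81948074e-04 -1.30689356e-04] 0.1 0.0920407126096973
```

View pics/top1.png

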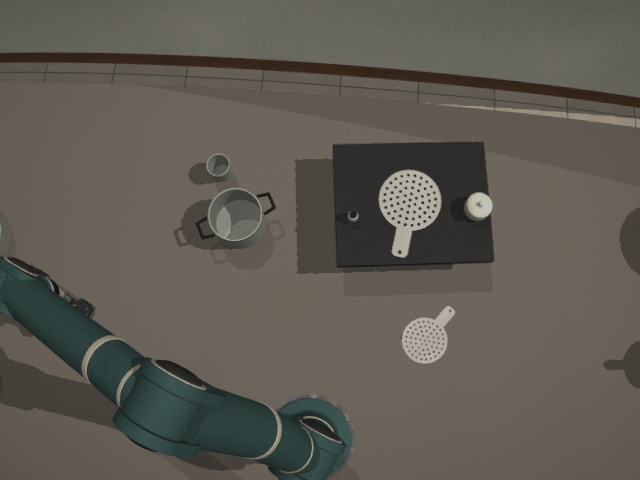

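View pics/side1.png

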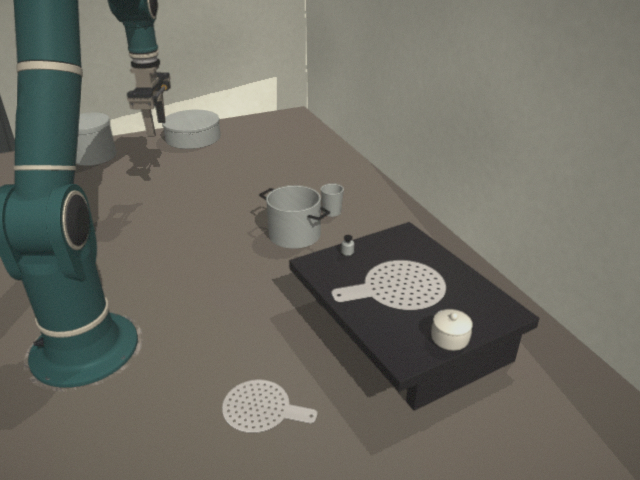

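The top view shows the plate's disc at about (410,200) with its tongue end at (400,256). The shelf corners are near (333,146), (484,143), (493,262) and (338,267), the pot mouth is at (236,215), the weight at (353,216) and the jar at (479,206). The smaller plate on the counter is a decoy.

```bash
cat >> h.py <<'E'
from scipy.optimize import least_squares
def plate(c,z,box,p0=None):
    """fit outline: disc r .08 + tongue 40 wide to .15 ; returns x,y,yaw (plate +x direction)"""
    g=cv2.cvtColor(c['pixels'],cv2.COLOR_RGB2GRAY);u0,v0,u1,v1=box
    m=np.zeros_like(g);m[v0:v1,u0:u1]=(g[v0:v1,u0:u1]>110)*255
    m=cv2.morphologyEx(m,cv2.MORPH_CLOSE,np.ones((5,5)))
    k=max(cv2.findContours(m,cv2.RETR_EXTERNAL,cv2.CHAIN_APPROX_NONE)[0],key=cv2.contourArea)[:,0]
    P=np.array([atz(c,u,v,z)[:2] for u,v in k])
    def sd(p):
        d=P-p[:2];cc,s=np.cos(p[2]),np.sin(p[2]);x=d@[cc,s];y=d@[-s,cc]
        a=np.hypot(x,y)-.08
        qx=np.abs(x+.075)-.075;qy=np.abs(y)-.02
        b=np.hypot(np.maximum(qx,0),np.maximum(qy,0))+np.minimum(np.maximum(qx,qy),0)
        return np.minimum(a,b)
    f=[least_squares(sd,[*P.mean(0),a],loss='soft_l1',f_scale=.002) for a in np.arange(-3,3.2,.5)]
    b=min(f,key=lambda r:r.cost);return b.x,np.sqrt(np.mean(b.fun**2))
E
python3 - <<'E'
from h import *
c=read_camera('top');s=read_camera('side')
for n,(cc,b) in {'top':(c,(370,165,448,262)),'side':(s,(325,255,450,312))}.items():
    print(n,plate(cc,.122,b))
for u,v in [(333,146),(484,143),(493,262),(338,267)]: print('shelf',atz(c,u,v,.12).round(3))
for u,v in [(290,262),(408,223),(537,320),(399,386)]: print('shelf s',atz(s,u,v,.12).round(3))
# pot rim, via ellipse extremes in both
for u,v in [(208,215),(263,213),(235,189),(236,240)]: print('pot',atz(c,u,v,.11).round(3))
for u,v in [(267,200),(321,200),(294,187),(294,213)]: print('pot s',atz(s,u,v,.11).round(3))
print('weight',atz(c,353,214,.165),'jar',atz(c,479,204,.18),'tumbler',atz(c,218,160,.075))
im=cv2.resize(c['pixels'][125:285,180:500,::-1],None,fx=2.5,fy=2.5,interpolation=cv2.INTER_CUBIC);cv2.imwrite('pics/crop.png',im)
E
```

```text
top (array([ 0.62308344, -0.20749055, -0.14272351]), np.float64(0.0011087907212044077))
side (array([ 0.62332098, -0.20688984, -0.13737898]), np.float64(0.000888597703229074))
shelf [ 0.751 -0.002  0.12 ]
shelf [ 0.795 -0.399  0.12 ]
shelf [ 0.478 -0.429  0.12 ]
shelf [ 0.436 -0.038  0.12 ]
shelf s [ 0.44  -0.045  0.12 ]
shelf s [ 0.75  -0.006  0.12 ]
shelf s [ 0.791 -0.399  0.12 ]
shelf s [ 0.478 -0.438  0.12 ]
pot [0.545 0.303 0.11 ]
pot [0.561 0.162 0.11 ]
pot [0.619 0.241 0.11 ]
pot [0.486 0.224 0.11 ]
pot s [0.488 0.249 0.11 ]
pot s [0.614 0.194 0.11 ]
pot s [0.576 0.289 0.11 ]
pot s [0.527 0.16  0.11 ]
weight [ 0.56313545 -0.06430925  0.165     ] jar [ 0.61015962 -0.37345317  0.18      ] tumbler [0.70506317 0.30160202 0.075     ]
```

View pics/crop.png

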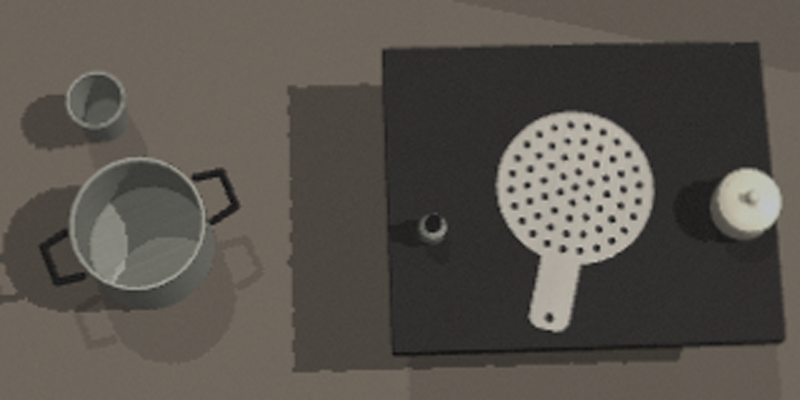

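Both views agree on the plate: centre (0.623,-0.207), yaw -0.14, tip about 22 mm behind the edge. The crop shows the pot mouth centred at about (137,223), with handles along the line (60,258) to (222,193). My plan is to align with the tongue, press on the disc and drag about 85 mm.

```bash
python3 -m inch '{"jaw":[0,0,0],"delta_pos":[[0,0,-0.02],[0,0,-0.015],[0,0,0]],"roll":[-0.11,-0.1,-0.1]}' 30
cat >> h.py <<'E'
from scipy.spatial.transform import Rotation as Ro
def to(X):
    s=sense();M=Ro.from_quat(s['orientation']).as_matrix();return (M.T@(np.array(X)-s['ee_pos'])).round(4)
E
python3 - <<'E'
from h import *
s=sense();print(Ro.from_quat(s['orientation']).as_matrix().round(3).tolist(),s['ee_pos'],to([.623,-.207,.25]))
E
```

```text
clock: 0.5
ee_pos: [0.2837, 0.5861, 0.2519]
orientation: [0.068, 0.998, 0.002, 0.001]
contact_force: [0.9, 0.6, -0.4]
grip_width: 0.0699
finger_force: 0.0
[[-0.991, 0.136, 0.002], [0.136, 0.991, 0.003], [-0.001, 0.004, -1.0]] [0.28368558 0.58614615 0.25188473] [-4.443e-01 -7.395e-01 -3.000e-04]
```

```bash
python3 -m inch '{"jaw":[0,0,0,0,0,0,0,0,0,0],"delta_pos":[[-0.022,-0.037,0],[-0.022,-0.037,0],[-0.022,-0.037,0],[-0.022,-0.037,0],[-0.022,-0.037,0],[-0.022,-0.037,0],[-0.022,-0.037,0],[-0.022,-0.037,0],[-0.022,-0.037,0],[-0.022,-0.037,0]],"roll":[0,0,0,0,0,0,0,0,0,0]}'
python3 -m inch '{"jaw":[0,0,0,0,0,0,0,0,0,0],"delta_pos":[[-0.022,-0.037,0],[-0.022,-0.037,0],[-0.022,-0.037,0],[-0.022,-0.037,0],[-0.022,-0.037,0],[-0.022,-0.037,0],[-0.022,-0.037,0],[-0.022,-0.037,0],[-0.022,-0.037,0],[-0.022,-0.037,0]],"roll":[0,0,0,0,0,0,0,0,0,0]}'
python3 -c "
from h import *;print(to([.623,-.207,.125]))"
```

```text
clock: 1.5
ee_pos: [0.4495, 0.1861, 0.2497]
orientation: [0.07, 0.998, 0.0, 0.0]
contact_force: [1.2, -0.2, 0.1]
grip_width: 0.0002
finger_force: 0.0
clock: 2.5
ee_pos: [0.6154, -0.2109, 0.2495]
orientation: [0.07, 0.998, 0.0, -0.0]
contact_force: [0.1, 0.2, -0.1]
grip_width: 0.0009
finger_force: 0.0
[-0.007   0.0049  0.1245]
```

```bash
python3 -m inch '{"jaw":[0,0,0,0,0,0],"delta_pos":[[-0.007,0.005,0.03],[0,0,0.04],[0,0,0.03],[0,0,0.015],[0,0,0.006],[0,0,0]],"roll":[0,0,0,0,0,0]}'
python3 -m inch '{"jaw":[0,0,0],"delta_pos":[[0,0,0.003],[0,0,0.002],[0,0,0]],"roll":[0,0,0]}'
```

```text
clock: 3.1
ee_pos: [0.6228, -0.2055, 0.1287]
orientation: [0.07, 0.998, -0.0, 0.0]
contact_force: [-0.1, -0.2, -0.3]
grip_width: 0.0003
finger_force: 0.0
clock: 3.4
ee_pos: [0.623, -0.2054, 0.1244]
orientation: [0.07, 0.998, -0.0, 0.001]
contact_force: [-1.2, 0.4, -0.4]
grip_width: 0.0001
finger_force: 0.0
```

```bash
python3 -m inch '{"jaw":[0,0,0],"delta_pos":[[0,0,0.0015],[0,0,0.0015],[0,0,0]],"roll":[0,0,0]}'
```

```text
clock: 3.7
ee_pos: [0.6233, -0.2055, 0.1225]
orientation: [0.07, 0.998, 0.0, 0.001]
contact_force: [-2.9, 1.2, 8.6]
grip_width: 0.0003
finger_force: 4.3
```

```bash
python3 -m inch '{"jaw":[0,0],"delta_pos":[[0,0,0.001],[0,0,0]],"roll":[0,0]}'
```

```text
clock: 3.9
ee_pos: [0.6235, -0.2057, 0.1225]
orientation: [0.07, 0.998, 0.0, 0.001]
contact_force: [-3.6, 0.8, 12.6]
grip_width: 0.0004
finger_force: 6.7
```

```bash
python3 -m inch '{"jaw":[0,0,0,0,0,0],"delta_pos":[[0.003,0,0],[0.006,0,0],[0.007,0,0],[0.006,0,0],[0.003,0,0],[0,0,0]],"roll":[0,0,0,0,0,0]}'
python3 - <<'E'
from h import *
s=snap('side','side2.png');print(sense()['ee_pos'],sense()['contact_force'])
E
```

```text
clock: 4.5
ee_pos: [0.6003, -0.2027, 0.1225]
orientation: [0.07, 0.998, -0.001, 0.003]
contact_force: [1.0, -0.1, 9.7]
grip_width: 0.0005
finger_force: 4.8
[ 0.6003064  -0.20266136  0.12246711] [ 0.93317714 -0.15039016  9.46313791]
```

View pics/side2.png

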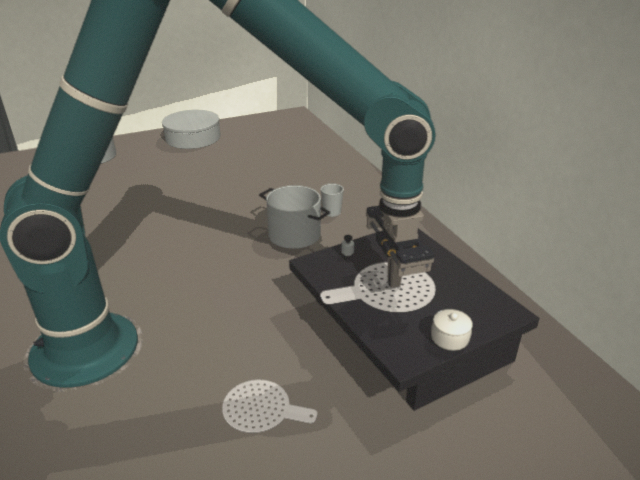

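The plate follows the finger: the tongue end moved from (333,294) to (321,297). Continuing.

```bash
python3 -m inch '{"jaw":[0,0,0,0,0,0,0,0,0,0],"delta_pos":[[0.003,0,0.0005],[0.006,0,0],[0.008,0,0],[0.008,0,0],[0.008,0,0],[0.008,0,0],[0.008,0,0],[0.007,0,0],[0.004,0,0],[0,0,0]],"roll":[0,0,0,0,0,0,0,0,0,0]}'
python3 -m inch '{"jaw":[0,0,0,0],"delta_pos":[[0,0,-0.01],[0,0,-0.04],[0,0,-0.04],[0,0,-0.02]],"roll":[0,0,0,0]}'
python3 - <<'E'
from h import *
s=snap('side','side3.png');c=snap('top','top3.png')
print(plate(s,.122,(280,255,450,322)))
E
```

```text
clock: 5.55
ee_pos: [0.5417, -0.1945, 0.1224]
orientation: [0.07, 0.998, -0.001, 0.004]
contact_force: [1.4, -0.1, 12.7]
grip_width: 0.0007
finger_force: 6.4
clock: 5.95
ee_pos: [0.5395, -0.1941, 0.2327]
orientation: [0.071, 0.998, -0.0, 0.002]
contact_force: [1.0, 0.2, -0.3]
grip_width: 0.0004
finger_force: 0.0
(array([ 0.54047943, -0.19608672, -0.1398118 ]), np.float64(0.0061973096178773645))
```

View pics/side3.png

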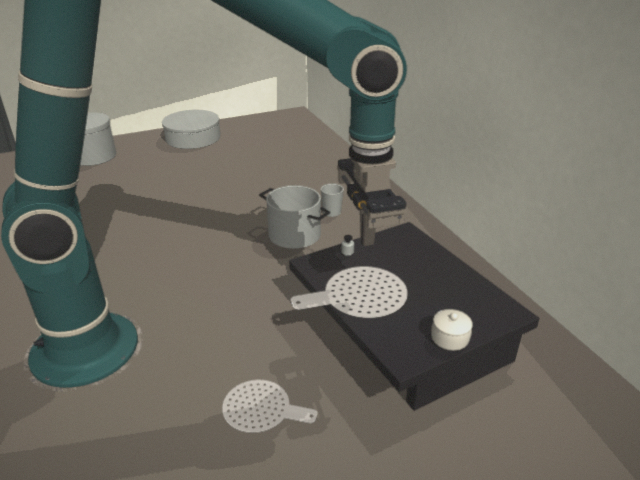

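The tongue now sticks out about 60 mm, with its end at (293,301) and the disc at (366,291). The fit gives a centre of (0.540,-0.196). Next I move over the tongue with the jaws at 60%.

```bash
python3 -m inch '{"jaw":[60,60,60,60,60,60,60],"delta_pos":[[0.03,0,0],[0.04,0,0],[0.035,0,0],[0.015,0,0],[0,0,0.03],[0,0,0.03],[0,0,0]],"roll":[0,0,0,0,0,0,0]}'
python3 - <<'E'
from h import *
print(to([.4197,-.179,.102]))
c=snap('top','top4.png');print(plate(c,.122,(370,165,448,320)))
cv2.imwrite('pics/top4c.png',cv2.resize(c['pixels'][150:310,330:490,::-1],None,fx=3,fy=3))
E
```

```text
clock: 6.75
ee_pos: [0.4162, -0.1755, 0.1655]
orientation: [0.07, 0.998, 0.001, -0.004]
contact_force: [-0.4, 0.1, 0.7]
grip_width: 0.0539
finger_force: 0.0
[-0.0046 -0.003   0.0635]
(array([ 0.54048472, -0.19644354, -0.45073475]), np.float64(0.026789431542644685))
```

View pics/top4c.png

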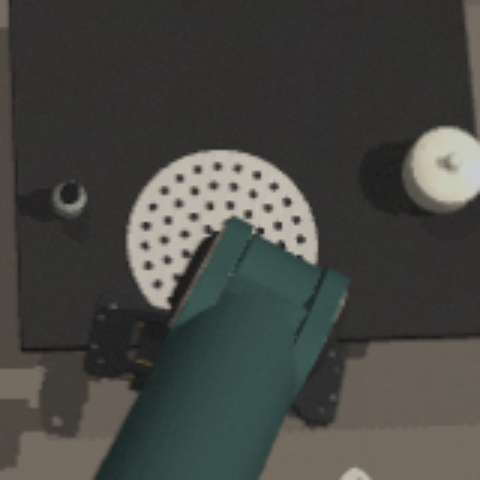

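The arm hides the tongue, but the disc centre agrees at (0.5405,-0.196). The jar and weight are untouched. Descending.

```bash
python3 -m inch '{"jaw":[60,60,60,60,60],"delta_pos":[[-0.003,-0.003,0.01],[0,0,0.02],[0,0,0.02],[0,0,0.013],[0,0,0]],"roll":[0,0,0,0,0]}'
python3 -m inch '{"jaw":[35,35,35,35,35,35],"delta_pos":[[0,0,0],[0,0,0],[0,0,0],[0,0,0],[0,0,0],[0,0,0]],"roll":[0,0,0,0,0,0]}' 20
python3 -c "
from h import *
print(sense()['ee_pos']);s=snap('side','side5.png')
cv2.imwrite('pics/side5c.png',cv2.resize(s['pixels'][200:360,230:450,::-1],None,fx=3,fy=3))"
```

```text
clock: 7.3
ee_pos: [0.4218, -0.1801, 0.1052]
orientation: [0.07, 0.998, 0.0, -0.001]
contact_force: [0.4, -0.4, 0.5]
grip_width: 0.0548
finger_force: 0.0
clock: 7.9
ee_pos: [0.423, -0.1802, 0.1066]
orientation: [0.07, 0.998, -0.0, 0.001]
contact_force: [1.5, -0.7, 3.0]
grip_width: 0.0392
finger_force: 20.0
[ 0.42296829 -0.18024919  0.10662889]
```

View pics/side5c.png

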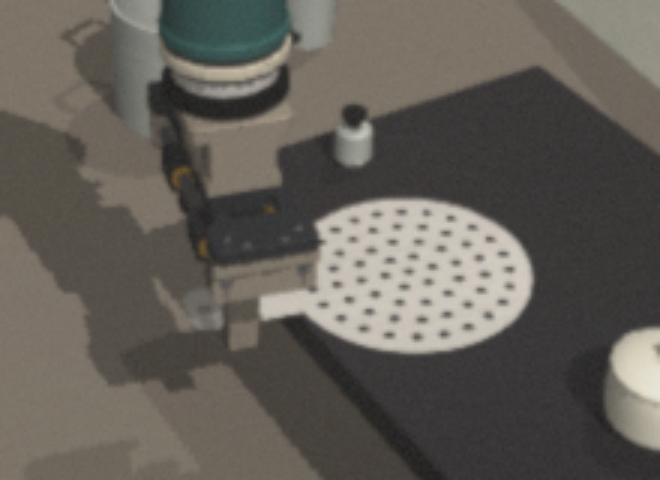

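It holds the tongue (39 mm), but about 4 mm low on the pads. I'll regrip deeper and firmer.

```bash
python3 -m inch '{"jaw":[50,50,50,50,50,50],"delta_pos":[[0,0,0],[0,0,0],[0,0,0],[0.001,0,0.004],[0,0,0],[0,0,0]],"roll":[0,0,0,0,0,0]}'
python3 -m inch '{"jaw":[30,30,30,30,30,30],"delta_pos":[[0,0,0],[0,0,0],[0,0,0],[0,0,0],[0,0,0],[0,0,0]],"roll":[0,0,0,0,0,0]}' 50
python3 -m inch '{"jaw":[30,30,30,30,30,30,30],"delta_pos":[[0,0,-0.003],[0,0,-0.007],[0,0,-0.015],[0,0,-0.025],[0,0,-0.03],[0,0,-0.03],[0,0,-0.01]],"roll":[0,0,0,0,0,0,0]}'
python3 - <<'E'
from h import *
s=snap('side','side6.png');c=snap('top','top6.png')
a=np.hstack([s['pixels'][170:350,230:490],c['pixels'][140:320,330:500]])[...,::-1]
cv2.imwrite('pics/s6.png',cv2.resize(a,None,fx=1.85,fy=1.85))
E
```

```text
clock: 8.55
ee_pos: [0.4209, -0.1798, 0.1018]
orientation: [0.07, 0.998, 0.0, -0.0]
contact_force: [1.2, -0.4, -0.9]
grip_width: 0.0459
finger_force: 0.0
clock: 9.15
ee_pos: [0.4212, -0.1799, 0.1021]
orientation: [0.07, 0.998, 0.0, 0.0]
contact_force: [-0.4, -0.7, -0.9]
grip_width: 0.037
finger_force: 50.0
clock: 9.85
ee_pos: [0.4226, -0.1805, 0.2252]
orientation: [0.07, 0.998, -0.0, 0.003]
contact_force: [-0.2, -0.9, -1.3]
grip_width: 0.0369
finger_force: 50.0
```

View pics/s6.png

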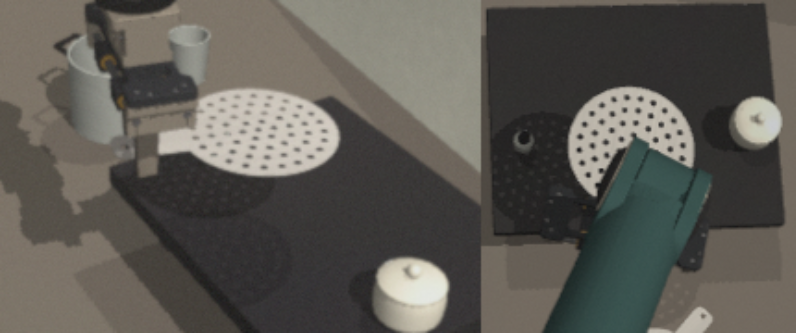

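The plate is lifted, looks level, and the neighbours are undisturbed. Next I refine the pot centre from the first pictures.

Run:
```python
from h import *
th=np.linspace(0,2*np.pi,180,endpoint=False)
C={n:read_camera(n) for n in('top','side')};I={n:cv2.GaussianBlur(cv2.imread(f'pics/{n}1.png',0),(3,3),0).astype(np.float32) for n in C}
def samp(n,x,y,r,z=.11):
    p=proj(C[n],np.c_[x+r*np.cos(th),y+r*np.sin(th),np.full(180,z)]).astype(np.float32)
    return cv2.remap(I[n],p[:,:1],p[:,1:],cv2.INTER_LINEAR)[:,0]
def sc(n,x,y): return np.median(samp(n,x,y,.069)-.5*samp(n,x,y,.0745)-.5*samp(n,x,y,.0635))+np.mean(np.clip(samp(n,x,y,.069)-samp(n,x,y,.0745),-30,30))
G=[(x,y) for x in np.arange(.53,.575,.001) for y in np.arange(.21,.246,.001)]
S={n:np.array([sc(n,*g) for g in G]) for n in C}
for n in C: print(n,np.round(G[S[n].argmax()],3),S[n].max())
t=S['top']+S['side'];print(np.round(G[t.argmax()],3))
x,y=G[S['top'].argmax()]
a=[]
for n in C:
    im=cv2.imread(f'pics/{n}1.png');x,y=G[t.argmax()];p=proj(C[n],np.c_[x+.07*np.cos(th),y+.07*np.sin(th),np.full(180,.11)])
    u,v=p.mean(0).astype(int);q=im[v-60:v+60,u-60:u+60];q=cv2.resize(q,(480,480),interpolation=cv2.INTER_CUBIC)
    for b in p[::6]: cv2.circle(q,tuple(int(k) for k in ((b-[u-60,v-60]+.5)*4)),1,(0,0,255),-1)
    a.append(q)
cv2.imwrite('pics/pot.png',cv2.resize(np.hstack(a),(800,400)))
```

```text
top [0.554 0.236] 53.020416
side [0.554 0.234] 26.720297
[0.554 0.235]
```

View pics/pot.png

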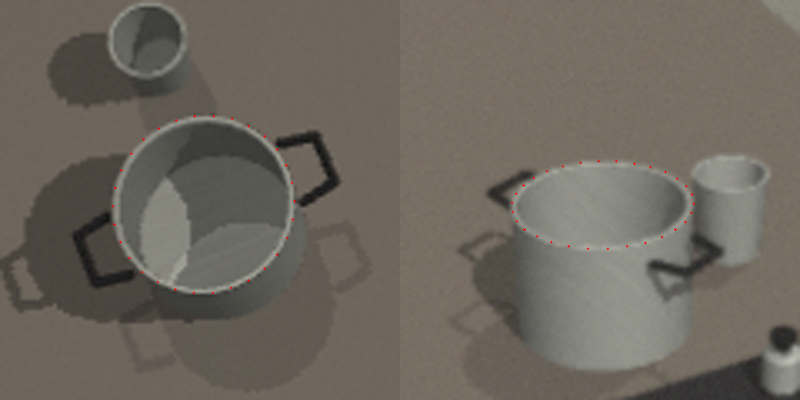

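The red circle sits on the rim in both views, so the pot is at (0.554,0.235). I'll roll the tongue about -0.39 rad to keep clear of the handles, then carry the plate over.

```bash
python3 -m inch '{"jaw":[30,30,30,30,30,30,30,30],"delta_pos":[[0,0,-0.003],[0,0,-0.005],[0,0,-0.005],[0,0,0],[0,0,0],[0,0,0],[0,0,0],[0,0,0]],"roll":[-0.03,-0.06,-0.07,-0.07,-0.07,-0.06,-0.03,0]}'
python3 - <<'E'
from h import *
M=Ro.from_quat(sense()['orientation']).as_matrix();print(M.round(3).tolist(),to([.554,.235,.2]-M[:,0]*-.1204))
E
```

```text
clock: 10.85
ee_pos: [0.4208, -0.1798, 0.2344]
orientation: [-0.124, 0.992, 0.0, -0.001]
contact_force: [-0.1, 0.4, -1.1]
grip_width: 0.0373
finger_force: 50.0
[[-0.969, -0.247, -0.002], [-0.247, 0.969, 0.0], [0.002, 0.001, -1.0]] [-0.1112  0.3691  0.0342]
```

```bash
python3 -m inch '{"jaw":[30,30,30,30,30,30,30],"delta_pos":[[-0.003,0.01,0],[-0.006,0.02,0],[-0.009,0.03,0],[-0.0108,0.036,0],[-0.0108,0.036,0],[-0.0108,0.036,0],[-0.0108,0.036,0]],"roll":[0,0,0,0,0,0,0]}' >/dev/null
python3 -m inch '{"jaw":[30,30,30,30,30,30,30,30],"delta_pos":[[-0.0108,0.036,0],[-0.0108,0.036,0],[-0.0108,0.036,0],[-0.0085,0.028,0],[-0.0055,0.018,0],[-0.0025,0.008,0],[-0.001,0.003,0],[0,0,0]],"roll":[0,0,0,0,0,0,0,0]}'
python3 -m inch '{"jaw":[30,30,30,30,30,30],"delta_pos":[[0,0,0.015],[0,0,0.03],[0,0,0.03],[0,0,0.02],[0,0,0.01],[0,0,0]],"roll":[0,0,0,0,0,0]}'
python3 - <<'E'
from h import *
s=snap('side','side7.png');c=snap('top','top7.png')
st=sense();M=Ro.from_quat(st['orientation']).as_matrix();p=st['ee_pos'];z=p[2]+.019
cen=p+M[:,0]*-.1204;print(p,cen,to([.554,.235,.111-.019]-M[:,0]*-.1204),z)
th=np.linspace(0,2*np.pi,60)
a=[]
for k,col in((c,0),(s,0)):
    im=k['pixels'][...,::-1].copy();b=proj(k,np.c_[cen[0]+.08*np.cos(th),cen[1]+.08*np.sin(th),np.full(60,z)])
    u,v=b.mean(0).astype(int);q=cv2.resize(im[v-60:v+60,u-60:u+60],(400,400),interpolation=cv2.INTER_CUBIC)
    for w in b: cv2.circle(q,tuple(int(e) for e in (w-[u-60,v-60]+.5)*400/120),1,(0,0,255),-1)
    a.append(q)
cv2.imwrite('pics/s7.png',np.hstack(a))
E
```

```text
clock: 12.35
ee_pos: [0.4377, 0.2047, 0.2349]
orientation: [-0.124, 0.992, -0.0, -0.0]
contact_force: [0.7, -1.1, -1.5]
grip_width: 0.0376
finger_force: 50.0
clock: 12.95
ee_pos: [0.4374, 0.2039, 0.1292]
orientation: [-0.123, 0.992, -0.001, -0.001]
contact_force: [-0.4, -0.8, -1.0]
grip_width: 0.0376
finger_force: 50.0
[0.43857845 0.20491151 0.13088303] [0.555288   0.23449224 0.13103304] [0.0012 0.0008 0.039 ] 0.14988302978382062
```

View pics/s7.png

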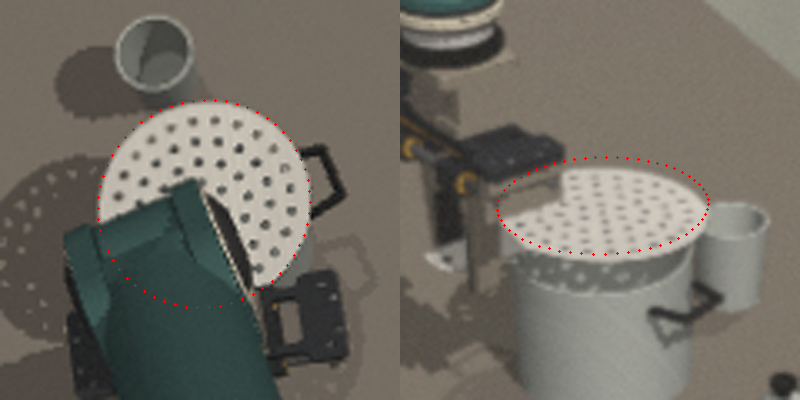

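In the top view the disc matches the predicted outline. In the side view the far edge sags about 7 mm. I'll lower slowly, softening the grip near contact so it settles flat.

```bash
python3 -m inch '{"jaw":[30,30,30,30,30,30,30,30],"delta_pos":[[0.001,0.001,0.006],[0,0,0.008],[0,0,0.007],[0,0,0.004],[0,0,0.003],[0,0,0.003],[0,0,0.002],[0,0,0]],"roll":[0,0,0,0,0,0,0,0]}'
python3 -m inch '{"jaw":[30,30,30,30,30],"delta_pos":[[0,0,0.001],[0,0,0.001],[0,0,0.001],[0,0,0.001],[0,0,0]],"roll":[0,0,0,0,0]}' 20
```

```text
clock: 13.85
ee_pos: [0.4367, 0.2058, 0.0969]
orientation: [-0.124, 0.992, -0.0, -0.0]
contact_force: [-1.2, -0.3, -0.6]
grip_width: 0.0372
finger_force: 50.0
clock: 14.35
ee_pos: [0.4367, 0.2059, 0.0931]
orientation: [-0.124, 0.992, 0.0, 0.0]
contact_force: [-1.2, -0.4, -0.8]
grip_width: 0.0391
finger_force: 20.0
```

```bash
python3 -m inch '{"jaw":[30,30,30,30,30],"delta_pos":[[0,0,0],[0,0,0.001],[0,0,0.001],[0,0,0],[0,0,0]],"roll":[0,0,0,0,0]}' 6
python3 - <<'E'
from h import *
s=snap('side','side8.png');c=snap('top','top8.png');th=np.linspace(0,2*np.pi,60)
a=[]
for k in(c,s):
    im=k['pixels'][...,::-1].copy();b=proj(k,np.c_[.554+.08*np.cos(th),.235+.08*np.sin(th),np.full(60,.112)])
    u,v=b.mean(0).astype(int);q=cv2.resize(im[v-60:v+60,u-60:u+60],(400,400),interpolation=cv2.INTER_CUBIC)
    for w in b: cv2.circle(q,tuple(int(e) for e in (w-[u-60,v-60]+.5)*400/120),1,(0,0,255),-1)
    a.append(q)
cv2.imwrite('pics/s8.png',np.hstack(a))
E
```

```text
clock: 14.85
ee_pos: [0.4368, 0.206, 0.0912]
orientation: [-0.124, 0.992, 0.0, 0.0]
contact_force: [-1.0, 0.0, 2.1]
grip_width: 0.0396
finger_force: 6.0
```

View pics/s8.png

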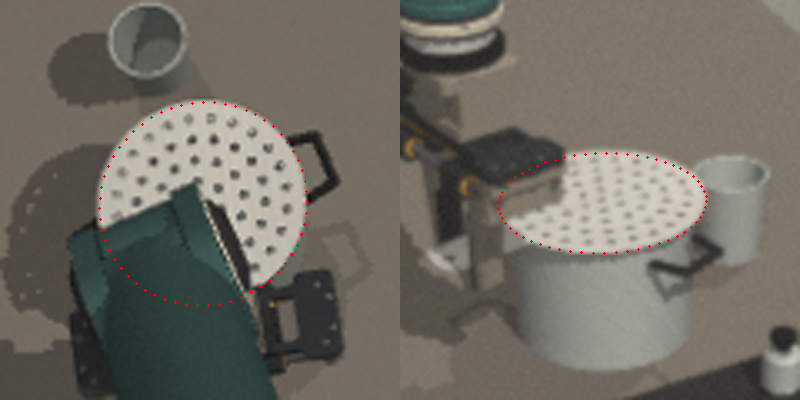

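The plate lies flat and centred on the rim. Releasing and retreating.

```bash
python3 -m inch '{"jaw":[60,60,60,60,60,60],"delta_pos":[[0,0,0],[0,0,0],[0,0,0],[0,0,0],[0,0,0],[0,0,0]],"roll":[0,0,0,0,0,0]}'
python3 -m inch '{"jaw":[60,60,60,60,60,60,60,60],"delta_pos":[[0,0,-0.005],[0,0,-0.015],[0,0,-0.04],[0,0,-0.045],[0,0,-0.045],[0,0.045,0],[0,0.045,0],[0,0,0]],"roll":[0,0,0,0,0,0,0,0]}'
python3 - <<'E'
from h import *
s=read_camera('side');print(plate(s,.112,(235,165,330,230)))
cv2.imwrite('pics/end.png',s['pixels'][100:400,180:560,::-1])
E
```

```text
clock: 15.55
ee_pos: [0.4367, 0.2058, 0.0911]
orientation: [-0.124, 0.992, -0.0, 0.0]
contact_force: [-0.2, -0.7, -0.4]
grip_width: 0.0551
finger_force: 0.0
clock: 16.35
ee_pos: [0.4121, 0.299, 0.2421]
orientation: [-0.129, 0.992, 0.002, 0.0]
contact_force: [-0.2, 0.1, -0.2]
grip_width: 0.0554
finger_force: 0.0
(array([ 0.5357975 ,  0.2052829 , -1.82825605]), np.float64(0.07214084407651315))
```

View pics/end.png

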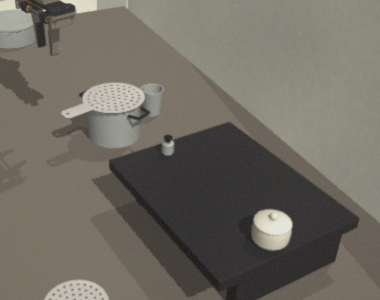

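The plate lies flat on the pot, with the disc at (113,98) and the tongue end at (65,113). It covers the mouth, the pot hasn't moved and the gripper is clear. The numeric fit failed because the pot's grey wall was caught in the threshold, so I'm going by the overlay taken just before release. Handing in.

```bash
python3 -c "
from bench import sign_off;print(sign_off())"
```

```text
the job is handed in; nothing more can be done
None
```

The plate was slid out on the shelf, gripped by its tongue and laid flat and centred on the pot, with nothing else visibly disturbed; the job was handed in at about 16 s, and no verdict was returned.

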